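# Turn and seat the round roof of an architecture model

## Robot

A 6-joint arm with a two-finger parallel gripper is mounted at the origin on the work surface. World frame = base frame: x ahead of the robot, y to its left, z up, the work surface at z = 0. Lengths are in mm, angles in rad, forces in N, time in s.
With the tool pointing down it reaches from about 250 to 775 mm from the base axis. Payload 4 kg.
Tool frame: the origin (TCP) lies midway between the tips of the shut fingers; the grasp point (between the pads) lies 19 mm behind it (r.tcp_to_grasp is the distance from the TCP to the grasp point, in mm); z points along the fingers, y is the direction in which the jaws open and shut (so a half turn about z gives the same grasp; the last joint's range is limited). The gripper opens to 94 mm and grips with 3 to 60 N. Pads are 16 mm wide; open, the fingers measure 119 mm over their backs; the gripper's body (75 mm by 177 mm) begins 78 mm behind the grasp point.
Start: joints at [1.017, 0.087, 1.371, -0, 1.684, -0.103], TCP at [239.639, 495.069, 205.506] pointing down, gripper open.
Joint ranges: [-3.1, 3.1], [-0.76, 2.03], [0.27, 2.55], [-1.08, 4.22], [0.17, 2.65], [-2.57, 2.57]. Speed limits (rad/s): [2.79, 2.79, 3.14, 3.14, 3.14, 3.14].

## Interface

Orientations are given as a unit quaternion [w, x, y, z].
In Python, from cell import state, imaging, ticket, r gives the robot as it stands. The module is installed in compiled form; this text tells all that it offers.
- The arm moves only by the tool jog_arm, never from a script. Its argument "deltas" is a list that holds one entry, the list of rows, each a list of 5 numbers: the shift along the tool's x, y, z in m, then the turn about the tool's z in rad, then the gripper's target within -1 to 1 (shut at 1, half-way at 0, fully open at -1). A call has 1 to 5 rows; each row shifts and turns the commanded pose from where the row before left it, along the tool's axes as they then stand; what a row does not reach is not made up. A row lasts 1/8 s, in which the tool goes at most 62.5 mm and 10.7 degrees, less where a joint would pass 70% of its speed; a pose out of reach is approached as far as the arm can. A call with a gripper value outside its range is refused whole. The fingers move at their own pace and stop on an object; "grip_force" is the grip in N (left out, the last holds). Time passes only in rows, so rows that do not move let the fingers close. It gives the time, the measured TCP pose, the force and the opening at its end, in the units of the state.
- state(): the state, without advancing time (a new reading comes with each control period).
- imaging.camera(name): name is "scene" or "top" or "wrist"; returns the picture (400x640x3 uint8, blue, green, red); there is no depth.
- imaging.camera_info(name): a dict with "mtx" (3x3 intrinsics, pixels), "extrinsics" (4x4, takes a point from world to camera coordinates). Camera axes: x right, y down, z forward; pixel columns grow to the right and rows downward; lengths in mm; the calibration is good to about 2 mm. A picture is of the moment at which its call begins: read the wrist's pose just before it. camera_info takes no time and is no camera call; for the wrist camera it gives the pose at the moment of the call.
- ticket.close_job(): hands the job in, once; it reports no verdict.
The state is a dict: "time": time; "joint_pos": joint angles; "qvel": joint speeds; "joint_efforts": joint torques, N m; "eef_pos": TCP position; "ee_rot": TCP orientation; "force": force on the tool from outside, world axes, zero at the start; "moment": the same for the moment, N m; "finger_gap": opening from 0.0 (shut) to 1.0 (fully open).
Only numpy, scipy, OpenCV 4.12 (cv2) and the standard library are available. Lean on these libraries where they do the work, as an engineer would, in place of code of your own. Each camera call takes 0.05 s, during which the arm holds its last target.

## Task

The round roof on the model's drum is still standing proud. Push the small wooden fin on it sideways with a fingertip to turn the roof until the notch in its rim lines up with the locating key on the drum, then press the roof straight down at its middle until it is fully home on the drum wall, and let go. Do not grip or lift the roof, touch the fin only from its side, and leave the model houses, the tape roll and the glue jar where they are.

Things in the scene. Friction and masses are not known exactly. Their poses are not given: they have to be found in the camera images.
- roof: The loose round roof: pale cast plate 160 mm across, 8 mm thick, 0.24 to 0.38 kg, one notch in its rim. Origin: centre of the plate's underside, z up; +x points from the centre through the notch. It turns freely about its centre, either way, without stop, and cannot slide away. Underside above the drum's foot: 59.5 mm at the start, 50 mm when home. Off the key, it is blocked after 2.5 mm.
- collar (a joint): Sliding collar hidden in the drum, in which the boss under the roof sits (0.5 mm play) and which holds the roof up. 0 m: up, as at the start; 0.0095 m: roof home. It moves straight down only by being pressed through the roof: a push of about 5 to 7 N on the roof, all the way (less does not move it), and stays where it is left (no spring). It does not turn.
- notch (a point): Middle of the notch at the height of the plate's underside, 71 mm from the roof's centre. The notch is 18 mm wide, open at the rim and 20 mm deep radially.
- fin (a point): Centre (half-way up) of the fin: an upright wooden wall fixed on top of the plate, 30 mm long radially, 14 mm thick, 26 mm tall, 58 mm from the roof's centre on its +y axis, i.e. 90 degrees counter-clockwise (seen from above) from the notch; its flat faces look along the arc. The plate's top is 13 mm below this point. Push it sideways only: taking it between the fingers or pressing on its top is a fault.
- hub_top (a point): Centre of the top of the low round hub in the roof's middle: 44 mm across on top, 60 mm at its foot, sloping sides, 5 mm above the plate's top. The place to press.
- rotunda: The fixed round drum under the roof, about 132 mm across, wall 8 mm thick and 50 mm high; it stands on the board. Origin at the centre of its foot, z up; its +x axis points from the centre to the locating key. Its centre is directly under the roof's.
- key (a point): Top of the locating key, 71 mm from the drum's centre, 57 mm above its foot: an aluminium bar 9 mm wide with rounded top, running radially out from the drum wall. From above it sticks out from under the roof's rim and ends in an upright pin, 12 mm across, 94 mm from the centre, 80 mm above the drum's foot. The roof is in line when the notch is over this point.
- board: The model's fixed dark base board on the table, 360 x 520 x 12 mm, origin at the centre of its underside.
- house_a: Bystander: loose model house on four stilts, 58 mm high, footprint about 56 x 56 mm, one of four near the corners of the board; which stands at which corner varies. Origin at the centre of its underside. Leave it.
- house_b: Bystander: loose model house on four stilts, 66 mm high, footprint about 66 x 50 mm, one of four near the corners of the board; which stands at which corner varies. Origin at the centre of its underside. Leave it.
- house_c: Bystander: loose model house on four stilts, 62 mm high, footprint about 50 x 62 mm, one of four near the corners of the board; which stands at which corner varies. Origin at the centre of its underside. Leave it.
- house_d: Bystander: loose model house on four stilts, 52 mm high, footprint about 60 x 60 mm, one of four near the corners of the board; which stands at which corner varies. Origin at the centre of its underside. Leave it.
- tape: Bystander: loose roll of brown tape, 90 mm across, 24 mm high, on the board; origin at the centre of its underside. Leave it.
- glue: Bystander: loose white glue jar with a screw lid, 52 mm across, 85 mm high, on the board, origin at the centre of its underside. Leave it.
Mind the look-alikes: they are no part of the job. Of the things that look like the roof, the smallest one is meant.

How it is judged:
By the outcome, as a careful person would: the job done as asked, in the order asked, and still so for the second after the job is handed in, with the robot touching nothing.
It also fails if it takes over 54 s, if anything falls off the work surface, if the arm or the gripper's body presses on something with over 40 N, if the wrist force passes 120 N, or if a joint passes its speed limit or range.

## Working session

There is one attempt and no reset: what is moved stays moved. The work goes in short steps, Python scripts to look and compute and a tool call to move; the robot and the scene stay as the last step left them, time stands still between calls to the robot, and variables do not carry over. Pictures are saved under pics/ and viewed, and the job is handed in when it is done.

Besides the shell and the picture viewer there is one more tool, called after "Call:" by a JSON object that holds its "name" and its "arguments", one argument or row to a line. jog_arm: Moves the arm, as the interface text tells. Its arguments: {"type":"object","properties":{"deltas":{"type":"array","items":{"type":"array","items":{"type":"array","items":{"type":"number"}}}},"grip_force":{"type":"number"}},"required":["deltas"]}

```bash
mkdir -p pics; python3 - <<'E'
from cell import state, imaging, ticket, r
import cv2
s=state();print(s)
for n in("scene","top","wrist"):
    i=imaging.camera_info(n);print(n,i["mtx"].round(1).tolist(),i["extrinsics"].round(3).tolist())
    cv2.imwrite(f"pics/{n}0.png",imaging.camera(n))
E
```

```text
{'time': 0.0, 'joint_pos': array([ 1.01689915e+00,  8.79876306e-02,  1.37224159e+00, -5.23087550e-05,
        1.68358009e+00, -1.03118221e-01]), 'qvel': array([-0.00131936, -0.00030769,  0.00010197, -0.00057581, -0.00219667,
        0.00083622]), 'joint_efforts': array([ 7.15681545e-04, -3.40180314e+01, -3.02427542e+01,  7.19314115e-02,
        3.30883171e-02, -1.92303301e-04]), 'eef_pos': array([239.3602372 , 494.58233519, 204.29276201]), 'ee_rot': array([-3.32980074e-04,  2.23488708e-01,  9.74705888e-01, -1.05744796e-03]), 'force': array([-0.58573225,  0.08093236,  0.73247287]), 'moment': array([ 0.01284516, -0.00014289, -0.02864721]), 'finger_gap': 1.0008250507541256}
scene [[413.0, 0.0, 319.5], [0.0, 413.0, 199.6], [0.0, 0.0, 1.0]] [[-0.528, 0.849, -0.001, 232.166], [0.627, 0.389, -0.675, -299.904], [-0.573, -0.357, -0.738, 1380.751], [0.0, 0.0, 0.0, 1.0]]
top [[470.7, 0.0, 322.9], [0.0, 470.7, 200.2], [0.0, 0.0, 1.0]] [[-0.021, -1.0, 0.003, 73.668], [-0.983, 0.02, -0.183, 526.118], [0.183, -0.007, -0.983, 1144.588], [0.0, 0.0, 0.0, 1.0]]
wrist [[335.9, 0.0, 320.9], [0.0, 335.9, 205.0], [0.0, 0.0, 1.0]] [[0.436, 0.9, -0.002, -549.138], [0.872, -0.421, 0.251, -26.269], [0.225, -0.111, -0.968, 389.88], [0.0, 0.0, 0.0, 1.0]]
```

View pics/top0.png

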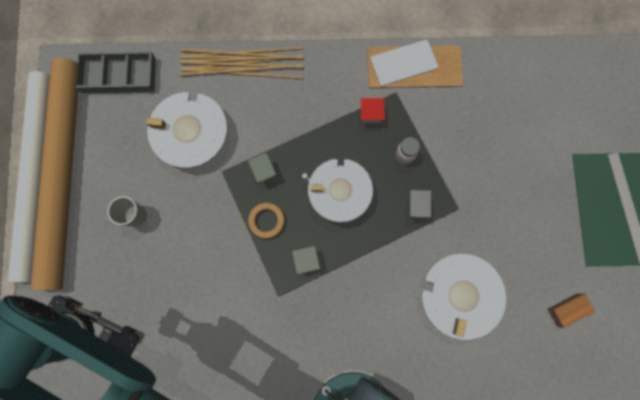

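View pics/scene0.png

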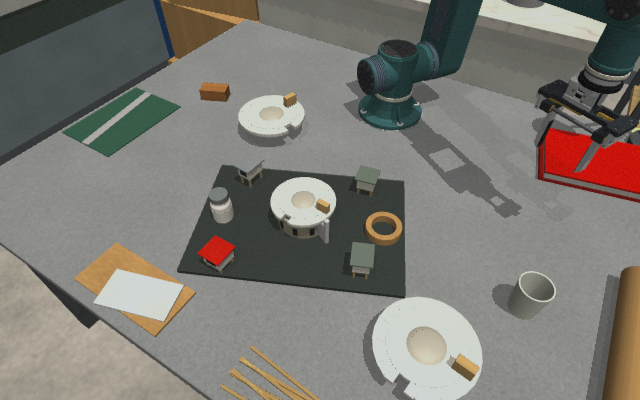

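View pics/wrist0.png

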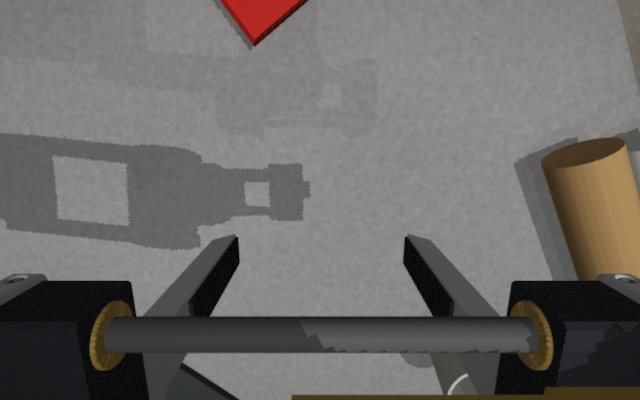

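```bash
cat > h.py <<'E'
import numpy as np,cv2
from cell import state, imaging, ticket, r
def ray(info,uv,z):
    K=info["mtx"];E=info["extrinsics"];R=E[:3,:3];t=E[:3,3]
    c=-R.T@t;d=R.T@np.linalg.inv(K)@np.array([uv[0],uv[1],1.]);s=(z-c[2])/d[2];return c+s*d
def proj(info,p):
    q=info["extrinsics"][:3,:3]@p+info["extrinsics"][:3,3];q=info["mtx"]@q;return q[:2]/q[2]
E
python3 - <<'E'
from h import *
im=cv2.imread("pics/top0.png");c=im[135:235,285:395];cv2.imwrite("pics/topc.png",cv2.resize(c,None,fx=7,fy=6,interpolation=cv2.INTER_CUBIC)[:600,:800])
g=cv2.cvtColor(im,cv2.COLOR_BGR2HSV)
m=((im.min(2)>135)).astype(np.uint8); m[:, :295]=0;m[:,385:]=0;m[:150]=0;m[235:]=0
n,l,st,ce=cv2.connectedComponentsWithStats(m)
for i in range(1,n): print(st[i],ce[i])
im=cv2.imread("pics/scene0.png");c=im[165:250,255:355];cv2.imwrite("pics/scenec.png",cv2.resize(c,None,fx=7,fy=7,interpolation=cv2.INTER_CUBIC))
E
```

```text
[ 308  160   64   61 2929] [340.67190167 190.26425401]
[303 174   4   4  13] [304.38461538 175.38461538]
```

View pics/topc.png

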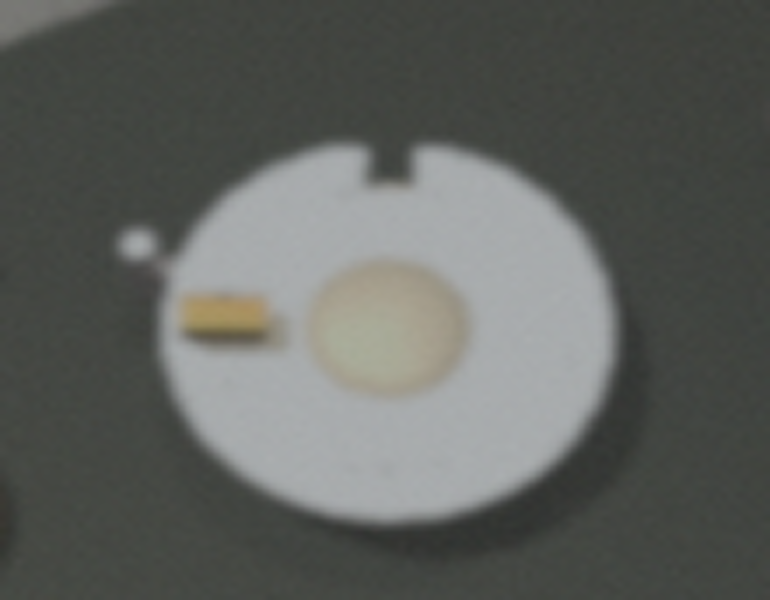

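View pics/scenec.png

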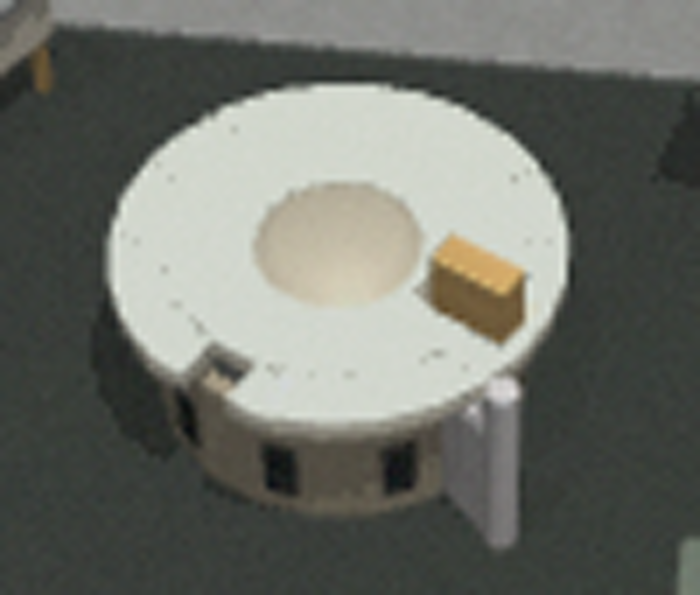

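```bash
python3 - <<'E'
from h import *
from scipy.optimize import least_squares
im=cv2.imread("pics/top0.png");I=imaging.camera_info("top")
print("cam",(-I["extrinsics"][:3,:3].T@I["extrinsics"][:3,3]).round())
m=((im.min(2)>115)).astype(np.uint8); m[:, :307]=0;m[:,385:]=0;m[:150]=0;m[235:]=0
cs,_=cv2.findContours(m,cv2.RETR_EXTERNAL,cv2.CHAIN_APPROX_NONE);c=max(cs,key=cv2.contourArea)[:,0]
P=np.array([ray(I,p,79.5)[:2] for p in c])
f=least_squares(lambda q:np.hypot(*(P-q[:2]).T)-q[2],[P[:,0].mean(),P[:,1].mean(),80],loss="soft_l1");print("circle",f.x)
C=f.x[:2]
pin=ray(I,(304.4,175.4),92)[:2];v=pin-C;print("pin",pin,np.hypot(*v),np.degrees(np.arctan2(v[1],v[0])))
n=ray(I,(340.9,162.5),79.5)[:2];v=n-C;print("notch",n,np.hypot(*v),np.degrees(np.arctan2(v[1],v[0])))
h=cv2.cvtColor(im,cv2.COLOR_BGR2HSV);w=((h[...,1]>75)&(h[...,0]<30)).astype(np.uint8);w[:,:305]=0;w[:,332:]=0;w[:180]=0;w[:,]*=1;w[200:]=0
# notch from dark pixels within ring
ys,xs=np.mgrid[150:235,300:385];pts=[]
for y,x in zip(ys.ravel(),xs.ravel()):
    p=ray(I,(x,y),79.5)[:2]-C
    rr=np.hypot(*p)
    if 62<rr<77 and im[y,x].max()<110 and w[y,x]==0: pts.append((np.degrees(np.arctan2(p[1],p[0])),rr))
pts=np.array(pts);print(pts.round(1).tolist())
yy,xx=np.nonzero(w);u=(xx.mean(),yy.mean());print("fin px",u,len(xx));p=ray(I,u,102)[:2];v=p-C;print(p,np.hypot(*v),np.degrees(np.arctan2(v[1],v[0])))
# scene view checks
S=imaging.camera_info("scene")
p=ray(S,(255+503/7,165+385/7),92);v=p[:2]-C;print("pin sc",p,np.hypot(*v[:2]),np.degrees(np.arctan2(v[1],v[0])))
p=ray(S,(255+340/7,165+252/7),79.5);print("centre sc",p)
E
```

```text
cam [ 309.   71. 1221.]
circle [548.25549689  20.13353196  79.16752365]
pin [582.54323173 107.26285354] 93.6331535210005 68.51902597682867
notch [616.90368511  15.80691279] 68.7843977949125 -3.606352425215493
[[2.1, 75.3], [0.2, 75.2], [-1.7, 75.2], [-3.6, 75.3], [-5.5, 75.4], [-7.4, 75.6], [2.2, 72.7], [0.3, 72.6], [-1.7, 72.6], [-3.7, 72.7], [-5.7, 72.8], [-7.6, 73.1], [2.4, 70.1], [0.3, 70.0], [-1.7, 70.0], [-3.8, 70.1], [-5.8, 70.2], [-7.8, 70.5], [2.5, 67.6], [0.4, 67.5], [-1.7, 67.4], [-3.9, 67.5], [-6.0, 67.7], [-8.1, 67.9], [2.7, 65.0], [0.5, 64.9], [-1.7, 64.8], [-3.9, 64.9], [-6.1, 65.1], [-8.3, 65.4], [92.4, 66.9], [92.5, 64.4]]
fin px (np.float64(316.75409836065575), np.float64(187.49180327868854)) 61
[549.32438052  77.33449033] 57.210944323682675 88.92946908518103
pin sc [583.65594658 109.30743128  92.        ] 95.9436092568801 68.34780396325698
centre sc [553.49502237  25.63625684  79.5       ]
```

Call:
{"name": "jog_arm", "arguments": {
  "deltas": [
    [[0, 0, 0, 0.183, 1], [0, 0, 0, 0.183, 1], [0, 0, 0, 0.183, 1], [0, 0, 0, 0.183, 1], [0, 0, 0, 0.183, 1]]
  ]
}}

```text
time: 0.78
eef_pos: [239.5, 494.9, 205.0]
ee_rot: [0.0, 0.633, 0.774, -0.0]
force: [0.2, 0.3, -0.1]
finger_gap: 0.506
```

Call:
{"name": "jog_arm", "arguments": {
  "deltas": [
    [[0, 0, 0, 0.183, 1], [0, 0, 0, 0.183, 1], [0, 0, 0, 0.183, 1], [0, 0, 0, 0.183, 1], [0, 0, 0, 0.183, 1]]
  ]
}}

```text
time: 1.4
eef_pos: [239.5, 494.9, 205.0]
ee_rot: [0.0, 0.91, 0.414, -0.0]
force: [-0.3, 0.2, 0.5]
finger_gap: 0.008
```

Call:
{"name": "jog_arm", "arguments": {
  "deltas": [
    [[0, 0, 0, 0.183, 1], [0, 0, 0, 0.183, 1], [0, 0, 0, 0.183, 1], [0, 0, 0, 0.183, 1], [0, 0, 0, 0.183, 1]]
  ]
}}

```text
time: 2.02
eef_pos: [255.4, 483.9, 204.7]
ee_rot: [-0.004, 1.0, -0.012, -0.007]
force: [-0.2, -0.6, 0.3]
finger_gap: 0.005
```

```bash
cat >> h.py <<'E'
def yaw():
    w,x,y,z=state()["ee_rot"];from scipy.spatial.transform import Rotation as R
    m=R.from_quat([x,y,z,w]).as_matrix();return m
def to(target):
    s=state();m=yaw();d=m.T@(np.array(target)-s["eef_pos"]);print("t",s["time"],"pos",s["eef_pos"].round(1),"yaw",np.degrees(np.arctan2(m[1,0],m[0,0])).round(1),"tz",m[:,2].round(3),"F",s["force"].round(1),"gap",round(s["finger_gap"],2),"j6",s["joint_pos"][5].round(2),"tool d mm",d.round(1))
E
python3 - <<'E'
from h import *
# r=54 at angle 87, offset +21 tangential CW
a=np.radians(87);C=np.array([548.8,20.7]);p=C+54*np.array([np.cos(a),np.sin(a)])+21*np.array([np.sin(a),-np.cos(a)])
print(p);to([p[0],p[1],150])
E
```

```text
[572.59736187  73.5269398 ]
t 2.025 pos [255.4 483.9 204.7] yaw -1.3 tz [-0.014  0.009 -1.   ] F [-0.2 -0.6  0.3] gap 0.0 j6 2.57 tool d mm [327.3 403.4  46.7]
```

Call:
{"name": "jog_arm", "arguments": {
  "deltas": [
    [[0.02, 0.025, 0, 0, 1], [0.027, 0.0335, 0, 0, 1], [0.027, 0.0335, 0, 0, 1], [0.027, 0.0335, 0, 0, 1], [0.027, 0.0335, 0, 0, 1]]
  ]
}}

```text
time: 2.65
eef_pos: [381.1, 320.5, 201.8]
ee_rot: [-0.004, 1.0, -0.012, -0.006]
force: [-0.7, 1.1, -0.3]
finger_gap: 0.006
```

Call:
{"name": "jog_arm", "arguments": {
  "deltas": [
    [[0.027, 0.0335, 0, 0, 1], [0.027, 0.0335, 0, 0, 1], [0.027, 0.0335, 0, 0, 1], [0.027, 0.0335, 0, 0, 1], [0.02, 0.025, 0, 0, 1]]
  ]
}}

```text
time: 3.28
eef_pos: [505.5, 158.2, 198.6]
ee_rot: [-0.004, 1.0, -0.012, -0.007]
force: [0.5, 0.4, -1.3]
finger_gap: 0.008
```

```bash
python3 - <<'E'
from h import *
to([572.6,73.5,150])
E
```

```text
t 3.275 pos [505.5 158.2 198.6] yaw -1.4 tz [-0.013  0.009 -1.   ] F [ 0.5  0.4 -1.3] gap 0.01 j6 1.79 tool d mm [69.8 83.4 47. ]
```

Call:
{"name": "jog_arm", "arguments": {
  "deltas": [
    [[0.02, 0.024, 0.01, 0, 1], [0.025, 0.03, 0.01, 0, 1], [0.02, 0.024, 0.01, 0, 1], [0.0048, 0.0054, 0.01, 0.028, 1], [0, 0, 0.007, 0, 1]]
  ]
}}

```text
time: 3.9
eef_pos: [571.5, 75.5, 149.4]
ee_rot: [-0.005, 1.0, -0.026, -0.007]
force: [-1.4, 0.2, -0.2]
finger_gap: 0.002
```

```bash
python3 - <<'E'
from h import *
to([572.6,73.5,87])
cv2.imwrite("pics/w1.png",imaging.camera("wrist"))
im=imaging.camera("top");cv2.imwrite("pics/t1.png",cv2.resize(im[120:270,250:430],None,fx=4,fy=4,interpolation=2))
im=imaging.camera("scene");cv2.imwrite("pics/s1.png",cv2.resize(im[130:270,230:390],None,fx=4,fy=4,interpolation=2))
E
```

```text
t 3.9 pos [571.5  75.5 149.4] yaw -3.0 tz [-0.014  0.01  -1.   ] F [-1.4  0.2 -0.2] gap 0.0 j6 1.65 tool d mm [ 2.2  2.5 62.4]
```

View pics/w1.png

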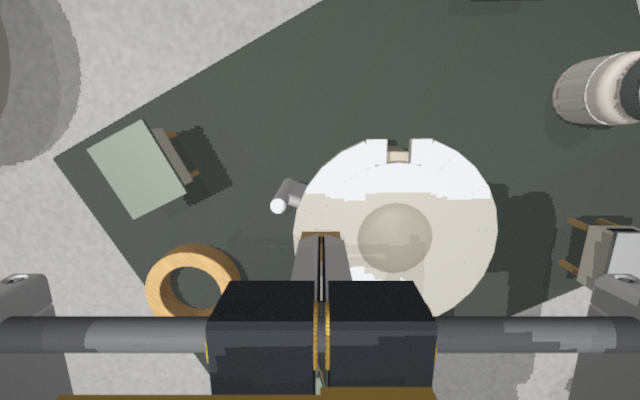

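View pics/t1.png

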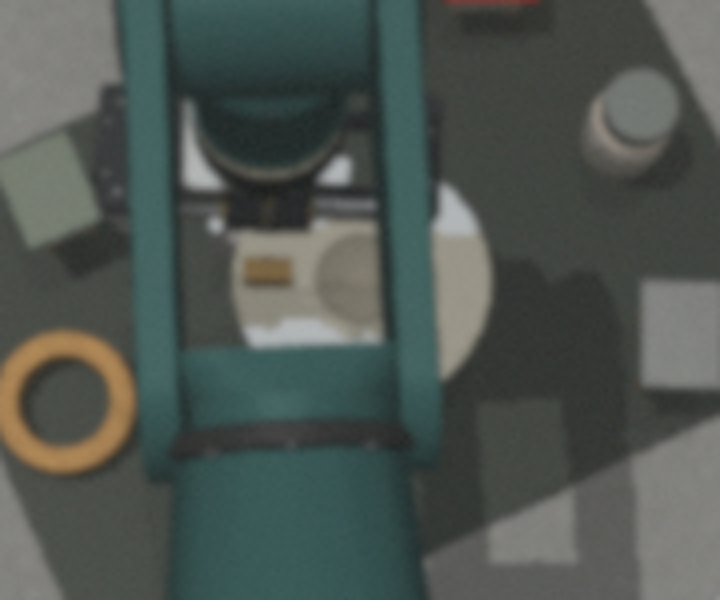

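View pics/s1.png

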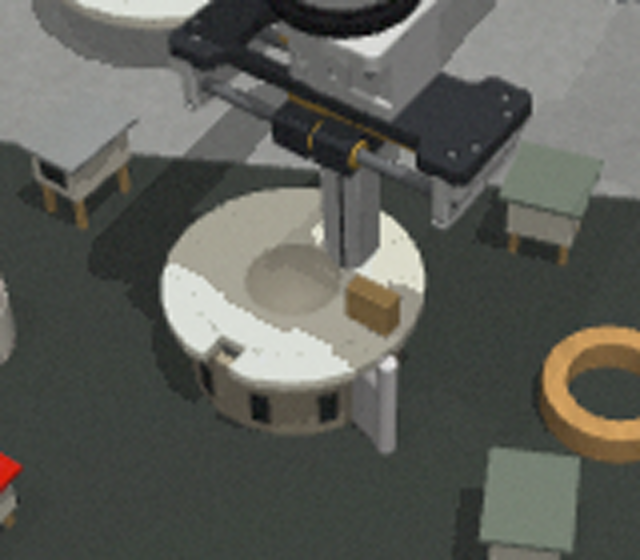

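```bash
python3 - <<'E'
from h import *
W=imaging.camera_info("wrist");S=imaging.camera_info("scene")
print((-W["extrinsics"][:3,:3].T@W["extrinsics"][:3,3]).round())
for nm,p in dict(fin=(551.8,78.6,105.5),tip=(571.5,75.5,149.4),tipdown=(571.5,75.5,87),C=(548.8,20.7,84.5),pin=(583.5,108,92)).items():
    p=np.array(p,float);q=proj(S,p);print(nm,"wrist",proj(W,p).round(),"scene",q.round(1),((q-[230,130])*4).round())
E
```

```text
[647.  71. 328.]
fin wrist [319. 251.] scene [322.7 201.9] [371. 288.]
tip wrist [322. 249.] scene [317.  193.7] [348. 255.]
tipdown wrist [322. 217.] scene [317.1 212. ] [348. 328.]
C wrist [395. 241.] scene [302.9 197.6] [291. 270.]
pin wrist [277. 205.] scene [326.4 219.7] [386. 359.]
```

Call:
{"name": "jog_arm", "arguments": {
  "deltas": [
    [[0.002, 0.002, 0.015, 0, 1], [0, 0, 0.015, 0, 1], [0, 0, 0.015, 0, 1], [0, 0, 0.012, 0, 1], [0, 0, 0.003, 0, 1]]
  ]
}}

```text
time: 4.68
eef_pos: [572.3, 73.6, 88.8]
ee_rot: [-0.004, 1.0, -0.026, -0.008]
force: [0.8, -0.3, 0.2]
finger_gap: 0.002
```

```bash
python3 - <<'E'
from h import *
to([572.6,73.5,89])
im=imaging.camera("scene");cv2.imwrite("pics/s2.png",cv2.resize(im[130:270,230:390],None,fx=4,fy=4,interpolation=2))
E
```

```text
t 4.675 pos [572.3  73.6  88.8] yaw -2.9 tz [-0.015  0.009 -1.   ] F [ 0.8 -0.3  0.2] gap 0.0 j6 1.65 tool d mm [ 0.3  0.1 -0.2]
```

View pics/s2.png

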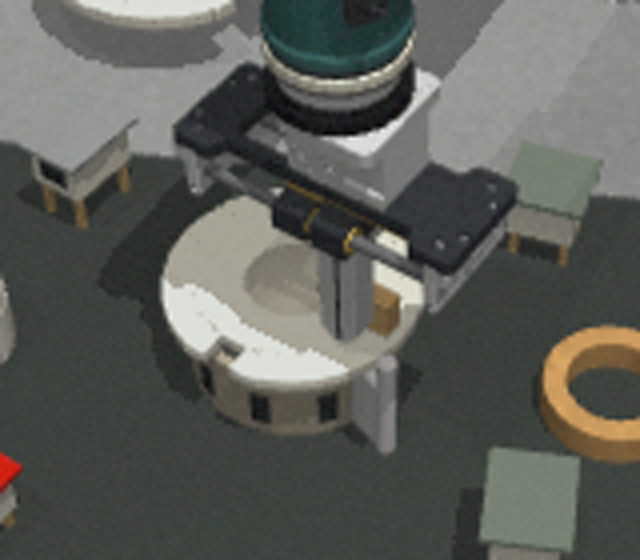

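Call:
{"name": "jog_arm", "arguments": {
  "deltas": [
    [[-0.003, 0, 0, 0, 1], [-0.002, 0, 0, 0, 1], [-0.002, 0, 0, 0, 1], [0, 0, 0, 0, 1]]
  ]
}}

```text
time: 5.22
eef_pos: [566.6, 74.0, 91.2]
ee_rot: [-0.004, 1.0, -0.026, -0.006]
force: [1.1, -1.5, 0.4]
finger_gap: 0.005
```

Call:
{"name": "jog_arm", "arguments": {
  "deltas": [
    [[-0.0027, -0.0007, 0, -0.05, 1], [-0.0027, -0.0007, 0, -0.05, 1], [-0.0027, -0.0007, 0, -0.05, 1], [-0.0027, -0.0007, 0, -0.05, 1], [-0.0027, -0.0007, 0, -0.05, 1]]
  ]
}}

```text
time: 5.85
eef_pos: [553.2, 77.0, 91.2]
ee_rot: [-0.005, 0.995, 0.1, -0.005]
force: [1.1, 0.8, -0.3]
finger_gap: 0.013
```

```bash
cat >> h.py <<'E'
C=np.array([548.8,20.7])
def polar():
    s=state();m=yaw();v=m.T@np.array([*(C-s["eef_pos"][:2]),0]);print("C in tool",v.round(1),"z",s["eef_pos"][2].round(1),"yaw",np.degrees(np.arctan2(m[1,0],m[0,0])).round(1),"F",s["force"].round(1),"t",s["time"])
def shot(k):
    im=imaging.camera("scene");a=cv2.resize(im[130:270,230:390],None,fx=3,fy=3,interpolation=2);b=cv2.resize(imaging.camera("wrist")[100:,140:560],(480,343))
    cv2.imwrite(f"pics/{k}a.png",a);cv2.imwrite(f"pics/{k}b.png",b)
E
python3 - <<'E'
from h import *
polar();shot("k1")
E
```

```text
C in tool [-15.5  54.3  -0.5] z 91.2 yaw 11.5 F [ 1.1  0.8 -0.3] t 5.85
```

View pics/k1a.png

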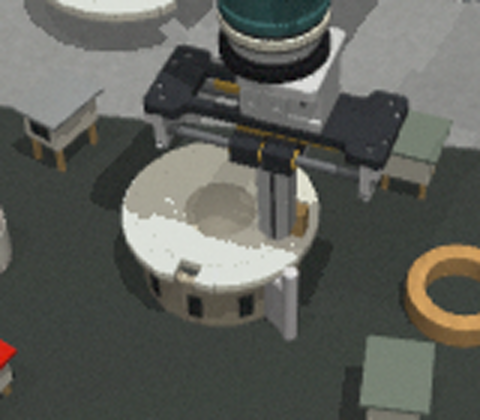

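View pics/k1b.png

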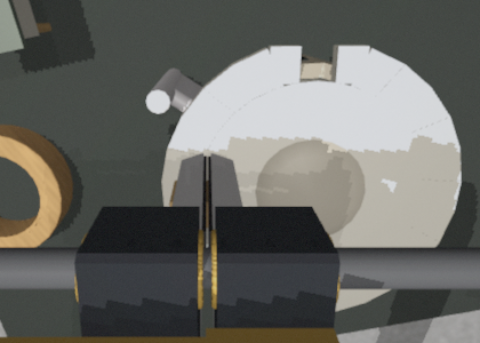

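Call:
{"name": "jog_arm", "arguments": {
  "deltas": [
    [[-0.0027, -0.0007, 0, -0.05, 1], [-0.0027, -0.0007, 0, -0.05, 1], [-0.0027, -0.0007, 0, -0.05, 1], [-0.0027, -0.0007, 0, -0.05, 1], [-0.0027, -0.0007, 0, -0.05, 1]]
  ]
}}

```text
time: 6.58
eef_pos: [539.1, 76.5, 91.2]
ee_rot: [-0.006, 0.975, 0.223, -0.004]
force: [1.2, 1.3, 0.2]
finger_gap: 0.008
```

Call:
{"name": "jog_arm", "arguments": {
  "deltas": [
    [[-0.0027, -0.0007, 0, -0.05, 1], [-0.0027, -0.0007, 0, -0.05, 1], [-0.0027, -0.0007, 0, -0.05, 1], [-0.0027, -0.0007, 0, -0.05, 1], [-0.0027, -0.0007, 0, -0.05, 1]]
  ]
}}

```text
time: 7.2
eef_pos: [525.5, 72.5, 91.2]
ee_rot: [-0.007, 0.939, 0.343, -0.004]
force: [1.3, 0.6, -0.0]
finger_gap: 0.006
```

```bash

python3 - <<'E'
from h import *
polar();shot("k2")
E
```

```text
C in tool [-15.6  54.6  -0.8] z 91.2 yaw 40.1 F [ 1.3  0.6 -0. ] t 7.2
```

View pics/k2a.png

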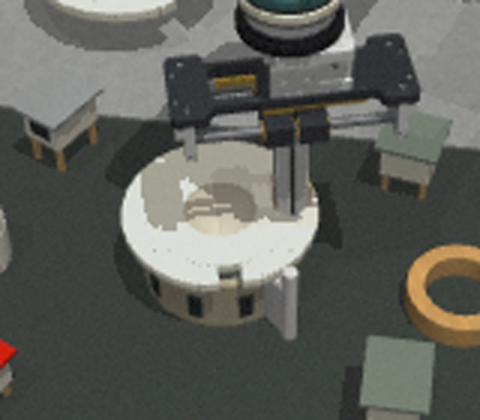

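View pics/k2b.png

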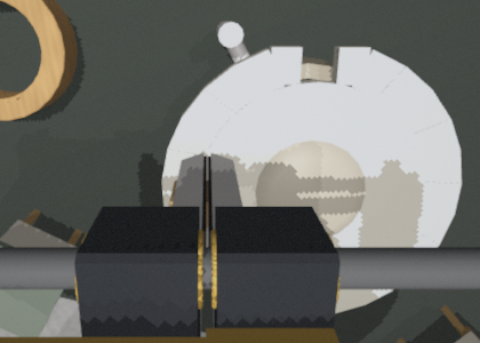

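```bash
cat >> h.py <<'E'
from scipy.optimize import least_squares
def wristmeas(k,zt=79.5,ztp=92,thr=120):
    W=imaging.camera_info("wrist");im=imaging.camera("wrist");cv2.imwrite(f"pics/{k}.png",im)
    m=(im.min(2)>thr).astype(np.uint8);n,l,st,ce=cv2.connectedComponentsWithStats(m)
    # dark notch: scan rim radii rays in world around C, at plate top; pin: search 80..110 ring
    out={}
    for name,z,rs in(("notch",zt,np.arange(63,77,2)),("pin",ztp,np.arange(91,98,2))):
        A=np.arange(0,130,0.25);g=im.max(2).astype(np.float32);rows=[]
        for rr in rs:
            q=np.array([proj(W,np.array([C[0]+rr*np.cos(np.radians(a)),C[1]+rr*np.sin(np.radians(a)),z])) for a in A]).astype(np.float32)
            rows.append(cv2.remap(g,q[None,:,0],q[None,:,1],cv2.INTER_LINEAR)[0])
        out[name]=(A,np.array(rows),rs)
    return out
E
python3 - <<'E'
from h import *
o=wristmeas("k3")
for n in o:
    A,G,rs=o[n];print(n)
    for rr,g in zip(rs,G):print(rr,[int(v) for v in g[::8]])
E
```

```text
notch
63 [219, 220, 219, 219, 219, 219, 219, 219, 219, 220, 220, 220, 220, 220, 219, 220, 111, 141, 183, 184, 193, 193, 201, 195, 210, 220, 220, 220, 220, 220, 221, 220, 220, 220, 220, 220, 221, 220, 220, 220, 220, 220, 218, 220, 221, 221, 220, 220, 220, 220, 221, 220, 220, 217, 217, 217, 134, 119, 121, 118, 99, 99, 98, 99, 99]
65 [219, 219, 219, 219, 220, 219, 220, 219, 220, 220, 219, 219, 220, 220, 219, 220, 124, 128, 183, 185, 189, 194, 200, 195, 216, 220, 220, 220, 220, 220, 220, 220, 220, 220, 220, 220, 220, 220, 220, 220, 220, 220, 221, 220, 220, 220, 220, 221, 220, 220, 220, 220, 219, 216, 217, 217, 205, 120, 121, 115, 97, 99, 98, 98, 98]
67 [218, 219, 219, 219, 216, 219, 218, 219, 219, 219, 219, 218, 219, 220, 219, 220, 163, 100, 130, 145, 166, 189, 197, 195, 220, 220, 220, 220, 219, 220, 220, 220, 220, 220, 221, 220, 220, 220, 220, 220, 220, 221, 216, 221, 221, 220, 220, 220, 220, 220, 220, 220, 220, 217, 217, 217, 213, 185, 120, 121, 114, 120, 99, 96, 98]
69 [219, 219, 219, 219, 215, 219, 219, 219, 219, 220, 220, 219, 219, 220, 220, 219, 183, 96, 77, 90, 94, 94, 96, 97, 220
[... 1542 characters left out ...]
7, 76, 77, 78, 76, 77, 78, 76, 78, 219, 220, 220, 112, 73, 73, 73, 72, 75, 76, 77, 78, 77, 77, 75, 76, 77, 76, 76, 76, 75, 71, 71, 71, 71, 72, 69, 71, 70, 71, 69, 69]
95 [74, 73, 73, 73, 74, 74, 74, 75, 74, 76, 75, 74, 74, 74, 75, 75, 75, 75, 73, 75, 76, 77, 77, 77, 78, 77, 78, 76, 78, 78, 78, 78, 77, 219, 220, 220, 74, 75, 74, 74, 72, 76, 75, 75, 76, 76, 76, 77, 74, 78, 75, 77, 76, 75, 70, 71, 70, 71, 70, 71, 69, 70, 70, 70, 69]
97 [74, 73, 73, 73, 73, 74, 75, 75, 76, 75, 74, 75, 73, 75, 74, 75, 74, 74, 76, 76, 77, 77, 77, 77, 76, 78, 77, 78, 76, 76, 78, 77, 77, 181, 219, 217, 75, 74, 74, 73, 74, 76, 76, 75, 76, 75, 76, 76, 76, 75, 75, 75, 76, 76, 72, 69, 70, 69, 71, 71, 70, 72, 71, 70, 70]
```

Call:
{"name": "jog_arm", "arguments": {
  "deltas": [
    [[-0.0027, -0.0007, 0, -0.05, 1], [-0.0027, -0.0007, 0, -0.05, 1], [-0.0027, -0.0007, 0, -0.05, 1], [-0.0027, -0.0007, 0, -0.05, 1], [-0.0027, -0.0007, 0, -0.05, 1]]
  ]
}}

```text
time: 7.98
eef_pos: [513.5, 65.4, 91.2]
ee_rot: [-0.007, 0.889, 0.457, -0.003]
force: [0.0, 1.3, -0.0]
finger_gap: 0.006
```

Call:
{"name": "jog_arm", "arguments": {
  "deltas": [
    [[-0.0027, -0.0007, 0, -0.05, 1], [-0.0027, -0.0007, 0, -0.05, 1], [-0.0027, -0.0007, 0, -0.05, 1], [-0.0014, -0.0003, 0, -0.025, 1], [0, 0, 0, 0, 1]]
  ]
}}

```text
time: 8.6
eef_pos: [506.3, 58.3, 91.2]
ee_rot: [-0.007, 0.846, 0.532, -0.003]
force: [-0.8, 2.6, -0.1]
finger_gap: 0.006
```

```bash
cat >> h.py <<'E'
def angs(k,**kw):
    o=wristmeas(k,**kw)
    A,G,rs=o["pin"]
    for rr,g in zip(rs,G):
        b=A[(g>170)];print("pin r",rr,b.min() if len(b) else None,b.max() if len(b) else None,b.mean() if len(b) else None)
    A,G,rs=o["notch"]
    for rr,g in zip(rs[3:],G[3:]):
        s=(A>30)&(A<95);b=A[s&(g<150)];print("notch r",rr,b.min() if len(b) else None,b.max() if len(b) else None,(b.min()+b.max())/2 if len(b) else None)
E
python3 - <<'E'
from h import *
polar();angs("k4")
E
```

```text
C in tool [-15.5  54.6  -0.9] z 91.2 yaw 64.3 F [-0.8  2.6 -0.1] t 8.6
pin r 91 65.25 71.5 68.375
pin r 93 65.0 71.75 68.375
pin r 95 65.25 71.5 68.375
pin r 97 66.25 70.5 68.375
notch r 69 56.25 67.5 61.875
notch r 71 56.75 67.5 62.125
notch r 73 56.75 67.5 62.125
notch r 75 57.0 67.5 62.25
```

View pics/k4.png

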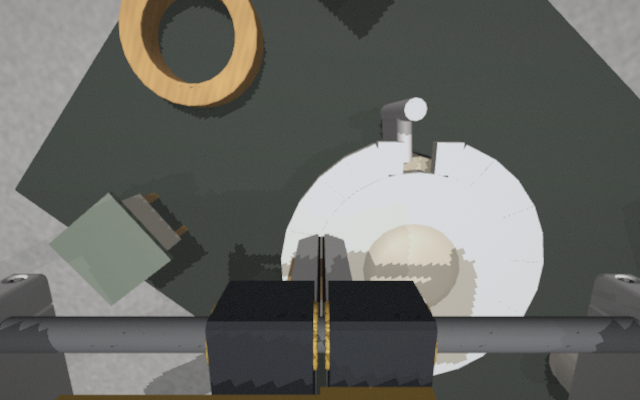

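Call:
{"name": "jog_arm", "arguments": {
  "deltas": [
    [[-0.002, -0.0005, 0, -0.037, 1], [-0.002, -0.0005, 0, -0.037, 1], [0, 0, 0, 0, 1], [0, 0, 0, 0, 1]]
  ]
}}

```text
time: 9.15
eef_pos: [503.8, 54.9, 91.1]
ee_rot: [-0.007, 0.826, 0.563, -0.003]
force: [-0.5, 1.2, 0.1]
finger_gap: 0.005
```

```bash

python3 - <<'E'
from h import *
polar();angs("k5")
im=cv2.imread("pics/k5.png");cv2.imwrite("pics/k5z.png",cv2.resize(im[80:220,330:500],None,fx=4,fy=4,interpolation=2))
E
```

```text
C in tool [-15.4  54.4  -0.9] z 91.1 yaw 68.6 F [-0.5  1.2  0.1] t 9.15
pin r 91 65.25 71.5 68.375
pin r 93 65.0 71.75 68.375
pin r 95 65.25 71.5 68.375
pin r 97 66.25 70.5 68.375
notch r 69 60.75 75.25 68.0
notch r 71 61.0 75.0 68.0
notch r 73 61.25 74.75 68.0
notch r 75 61.5 74.5 68.0
```

View pics/k5z.png

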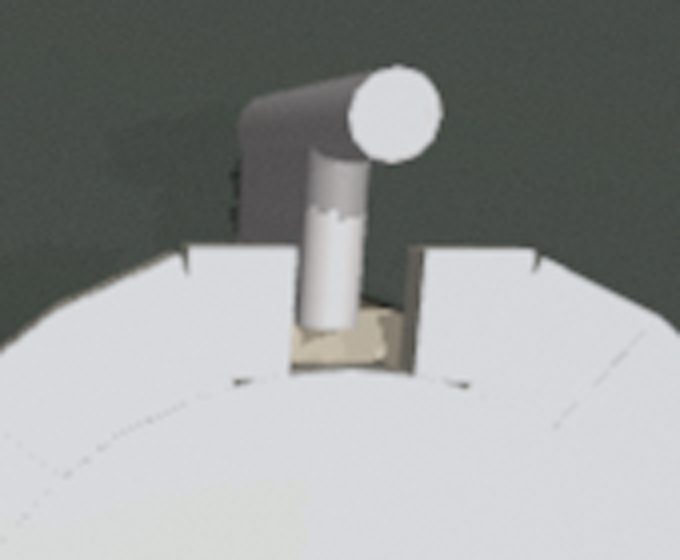

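Call:
{"name": "jog_arm", "arguments": {
  "deltas": [
    [[0.003, 0, 0, 0, 1], [0.003, 0, 0, 0, 1], [0, 0, -0.015, 0, 1], [0, 0, -0.02, 0, 1], [0, 0, 0, 0, 1]]
  ]
}}

```text
time: 9.82
eef_pos: [508.3, 60.2, 129.1]
ee_rot: [-0.006, 0.826, 0.564, -0.0]
force: [1.0, -0.4, -0.1]
finger_gap: 0.006
```

```bash

python3 - <<'E'
from h import *
to([548.8,20.7,95]);angs("k6")
E
```

```text
t 9.825 pos [508.3  60.2 129.1] yaw 68.6 tz [-0.007  0.009 -1.   ] F [ 1.  -0.4 -0.1] gap 0.01 j6 0.37 tool d mm [-22.2  52.5  33.4]
pin r 91 65.25 71.5 68.375
pin r 93 65.0 71.75 68.375
pin r 95 65.25 71.5 68.375
pin r 97 66.25 70.5 68.375
notch r 69 60.75 75.25 68.0
notch r 71 61.0 75.0 68.0
notch r 73 61.25 74.75 68.0
notch r 75 61.25 74.5 67.875
```

View pics/k6.png

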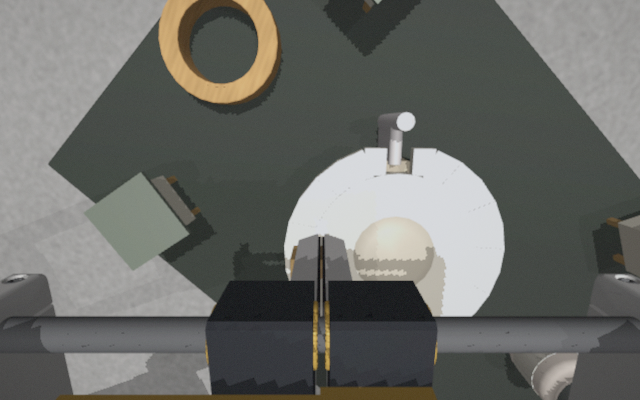

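Call:
{"name": "jog_arm", "arguments": {
  "deltas": [
    [[-0.006, 0.015, 0, 0, 1], [-0.01, 0.0225, 0, 0, 1], [-0.006, 0.015, 0.006, 0, 1], [0, 0, 0.012, 0, 1], [0, 0, 0.012, 0, 1]]
  ]
}}

```text
time: 10.5
eef_pos: [546.4, 20.8, 93.6]
ee_rot: [-0.008, 0.826, 0.564, -0.003]
force: [0.2, 0.6, -0.1]
finger_gap: 0.007
```

```bash

python3 - <<'E'
from h import *
to([548.8,20.7,85]);shot("k7")
im=imaging.camera("scene");cv2.imwrite("pics/k7a.png",cv2.resize(im[130:270,230:390],None,fx=4,fy=4,interpolation=2))
E
```

```text
t 10.5 pos [546.4  20.8  93.6] yaw 68.6 tz [-0.015  0.01  -1.   ] F [ 0.2  0.6 -0.1] gap 0.01 j6 0.3 tool d mm [0.7 2.4 8.6]
```

View pics/k7a.png

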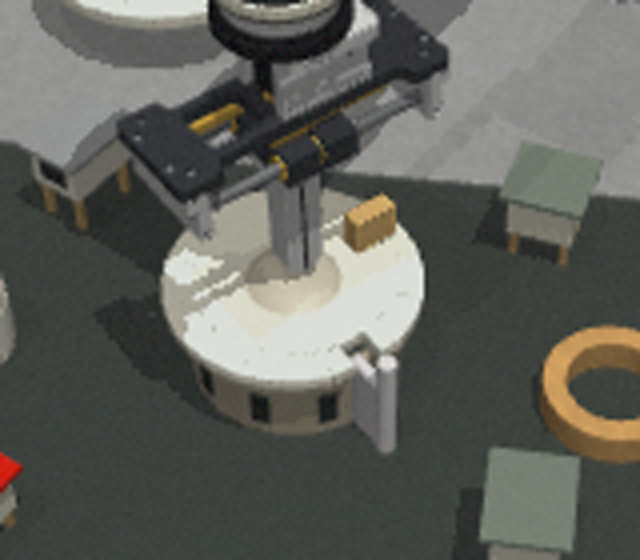

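Call:
{"name": "jog_arm", "arguments": {
  "deltas": [
    [[0.0005, 0.0022, 0.003, 0, 1], [0, 0, 0.004, 0, 1], [0, 0, 0.002, 0, 1], [0, 0, 0.002, 0, 1], [0, 0, 0, 0, 1]]
  ]
}}

```text
time: 11.28
eef_pos: [549.2, 20.7, 84.6]
ee_rot: [-0.007, 0.826, 0.564, -0.002]
force: [-0.3, 0.3, 1.5]
finger_gap: 0.008
```

Call:
{"name": "jog_arm", "arguments": {
  "deltas": [
    [[0, 0, 0.002, 0, 1], [0, 0, 0.002, 0, 1], [0, 0, 0.002, 0, 1], [0, 0, 0, 0, 1]]
  ]
}}

```text
time: 11.78
eef_pos: [549.1, 20.7, 79.4]
ee_rot: [-0.007, 0.826, 0.564, -0.002]
force: [-1.9, 0.3, 4.4]
finger_gap: 0.007
```

Call:
{"name": "jog_arm", "arguments": {
  "deltas": [
    [[0, 0, 0.002, 0, 1], [0, 0, 0.0015, 0, 1], [0, 0, 0.001, 0, 1], [0, 0, 0, 0, 1]]
  ]
}}

```text
time: 12.28
eef_pos: [549.2, 20.7, 75.3]
ee_rot: [-0.007, 0.826, 0.564, -0.002]
force: [-2.4, 0.4, 6.7]
finger_gap: 0.004
```

Call:
{"name": "jog_arm", "arguments": {
  "deltas": [
    [[0, 0, 0.001, 0, 1], [0, 0, 0.001, 0, 1], [0, 0, 0, 0, 1]]
  ]
}}

```text
time: 12.65
eef_pos: [549.2, 20.7, 75.2]
ee_rot: [-0.007, 0.826, 0.564, -0.002]
force: [-5.7, 0.2, 14.0]
finger_gap: 0.002
```

Call:
{"name": "jog_arm", "arguments": {
  "deltas": [
    [[0, 0, 0.001, 0, 1], [0, 0, 0.001, 0, 1], [0, 0, 0, 0, 1]]
  ]
}}

```text
time: 13.02
eef_pos: [549.2, 20.7, 75.1]
ee_rot: [-0.006, 0.826, 0.564, -0.002]
force: [-8.6, 1.0, 20.7]
finger_gap: 0.004
```

Call:
{"name": "jog_arm", "arguments": {
  "deltas": [
    [[0, 0, -0.004, 0, 1], [0, 0, -0.01, 0, 1], [0, 0, -0.03, 0, 1], [0, 0, -0.04, 0, 1], [0, 0, -0.04, 0, 1]]
  ]
}}

```text
time: 13.65
eef_pos: [550.3, 19.7, 194.4]
ee_rot: [-0.008, 0.826, 0.564, -0.003]
force: [0.9, 0.3, 0.0]
finger_gap: 0.003
```

```bash

python3 - <<'E'
from h import *
to([548.8,20.7,85]);angs("k8",zt=70)
im=imaging.camera("scene");cv2.imwrite("pics/k8a.png",cv2.resize(im[130:270,230:390],None,fx=4,fy=4,interpolation=2))
E
```

```text
t 13.65 pos [550.3  19.7 194.4] yaw 68.6 tz [-0.014  0.009 -1.   ] F [0.9 0.3 0. ] gap 0.0 j6 0.3 tool d mm [ 1.000e-01 -0.000e+00  1.094e+02]
pin r 91 65.0 71.5 68.25
pin r 93 65.0 71.75 68.375
pin r 95 65.25 71.25 68.25
pin r 97 66.0 70.25 68.125
notch r 69 60.75 75.0 67.875
notch r 71 61.0 74.75 67.875
notch r 73 61.0 74.5 67.75
notch r 75 61.25 74.5 67.875
```

View pics/k8a.png

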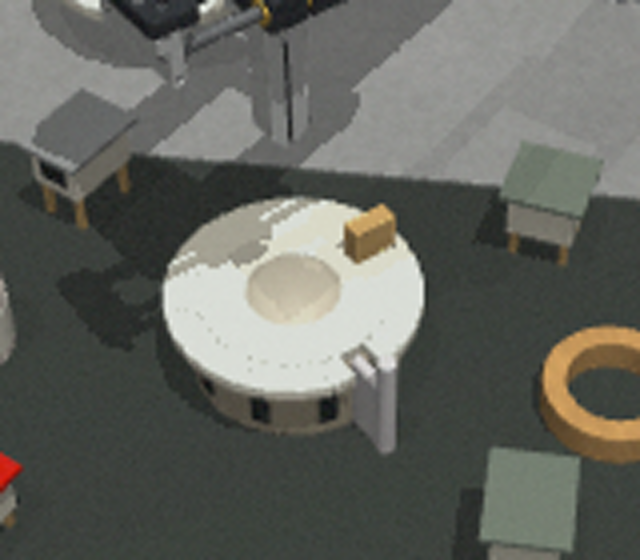

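View pics/k8.png

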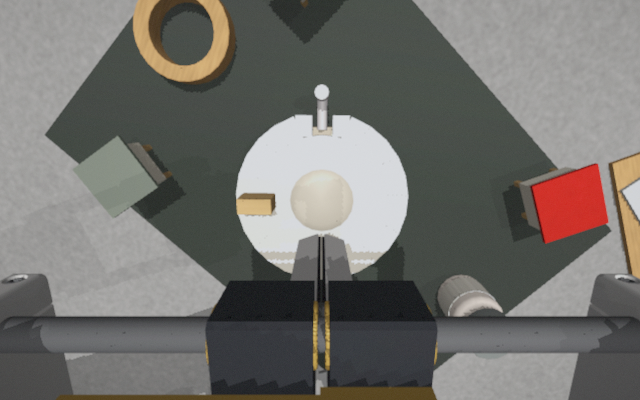

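Call:
{"name": "jog_arm", "arguments": {
  "deltas": [
    [[0, 0, 0, 0, 1], [0, 0, 0, 0, 1]]
  ]
}}

```text
time: 14.0
eef_pos: [549.4, 19.7, 191.4]
ee_rot: [-0.009, 0.826, 0.564, -0.004]
force: [0.5, -0.6, 0.4]
finger_gap: 0.005
```

```bash

python3 - <<'E'
from h import *
to([548.8,20.7,85]);print(ticket.close_job())
E
```

```text
t 14.0 pos [549.4  19.7 191.4] yaw 68.6 tz [-0.017  0.009 -1.   ] F [ 0.5 -0.6  0.4] gap 0.01 j6 0.3 tool d mm [  0.4   1.1 106.4]
the job is handed in; nothing more can be done
None
```

The roof is turned onto its key and pressed home, and I handed the job in at 14.0 s of the 54 s allowed. I kept the gripper shut and pushed the fin from its side, turning the roof about 71° counter-clockwise. Then I backed off and pressed straight down on the hub.

- **Alignment:** before pressing, the notch measured 68.0° against 68.4° for the key pin. After pressing it was about 67.9° against 68.3°.
- **Pressing:** the fingertip stopped at 75.1 mm, where 75.0 mm means fully home. The upward force on the tool read 4 to 7 N on the way down and rose to 21 N at the stop.
- **After release:** the last pictures show the roof down on the drum with the key in its notch. The fingertip is about 116 mm clear of the hub with no contact force. The houses, tape and glue jar in those views look undisturbed; I compared them by eye and did not measure them.
- **Off plan:**
  - While I was setting up the gripper's angle, the wrist joint reached its range limit (2.57 rad). That shifted the tool about 20 mm and left it tilted about 1°, well clear of everything.
  - The scene camera put the roof's centre about 7 mm from the top camera's fit. I used the top view, and the wrist camera agreed with it.

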